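Lock a bush onto the key-lock stand and hold the key turned

TASK

Thread the shorter of the two steel bushes over the upright post of the lock stand so that it sits down on the base plate, and let go of it. Then take the key with the rectangular head out of the wooden key block, push it fully home in the lock beside the post (its pins are stiff, so press and wiggle it a little if it sticks), and turn it clockwise as seen from above, about a quarter turn to the stop, so that the keeper bar swings over the bush. The lock springs back when released, so finish while still gripping the key, fully in and turned; leave the taller bush, the round-headed key and the other things where they stand.

Things in the scene. Friction and masses are not known exactly. Their poses are not given: they have to be found in the camera images.
- bush_short_mid (a point): the shorter steel bush, a plain dark tube standing upright, 42 mm outside diameter, 50 mm tall, through-bore over 20 mm wide; this point is on its axis half-way up (25 mm above its underside); 0.17 to 0.34 kg; grasp across the outside
- bush_tall_mid (a point): the taller steel bush, same tube but 62 mm tall: not wanted, leave it; the point is on its axis half-way up
- lock_stand: the lock stand, screwed down (fixed): grey base plate 100 mm (its x) by 190 mm (its y), 12 mm thick; origin at the centre of the plate's underside, z up. At its y = -45 mm stands the post, at y = +45 mm the lock: a round dark housing of 50 mm diameter, 62 mm high, with the turning plug in its top
- post_foot (a point): foot of the steel post, on its axis at the top of the base plate (12 mm above the table); the post is 14 mm in diameter, its top 42 mm above this point, narrowed to a round nose over the last 8 mm; axes as the stand's. A bush fully down stands with its underside at this point
- lock_mouth (a point): centre of the keyway's mouth, on the lock's vertical axis in the plug's top face, 84 mm above the table; turns with the plug. The keyway is 14 mm along this point's y, 7 mm along its x, 36 mm deep, flared to 23 by 16 mm over the top 9 mm. Two sprung pins stick 4 mm in from its narrow ends, 15 and 23 mm down; pushing the key past them takes about 5 to 15 N
- plug (a joint): turn of the lock plug in rad: 0 at rest, grows clockwise seen from above, stop at 1.45. A spring turns it back (about 0.02 Nm at rest, 0.08 Nm at the stop). The key has some 0.15 rad of play in the keyway, so the plug lags the key by that much
- keeper_end (a point): centre of the round end of the flat steel keeper bar fixed to the plug, 90 mm from the lock's axis, 66 to 72 mm above the table, 30 mm wide; with the plug at rest it points away along the stand's +x, at the stop it lies over the post
- key_square_head (a point): centre of the rectangular head (34 mm along its x, 12 mm thick along its y, 36 mm tall, z up) of the key standing blade down in the key block; 45 g. 18 mm below is a 4 mm thick guard disc, 30 mm wide, resting on the block, and under that the blade. Grasp the head across its thickness. Fully home in the lock, the disc rests on the plug and this point is 22 mm above the mouth
- key_tip (a point): tip of that key's blade, 56 mm below the head's centre; axes as the key's. The blade is 34 mm long, 12 mm wide (x), 5.5 mm thick (y), tapered over the last 9 mm to 5 by 3 mm; it fits the keyway either way round, its x along the keyway's y
- key_round_head (a point): head centre of the other key, with a round disc head of 36 mm diameter: not wanted, leave it; same disc and blade thickness, standing 70 mm from the first key in the same block
- key_block: wooden key block, fixed, 46 mm (x) by 140 mm (y) by 42 mm high, origin at the centre of its underside; two slots at y = -35 and +35 mm, the keys' wide side along the block's y; which key is in which slot varies. A key must rise 40 mm to be clear of it
- small_carton: small brown carton 61 x 63 x 50 mm; a bystander, origin at the centre of its underside

How it is judged:
By the outcome, as a careful person would: the job done as asked, in the order asked, and still so for the second after the job is handed in, while the arm keeps its last pose, push and grip.
It also fails if it takes over 58 s, if anything falls off the work surface, if the arm or the gripper's body presses on something with over 40 N, if the wrist force passes 120 N, or if a joint passes its speed limit or range.

ROBOT

A 7-joint arm with a two-finger parallel gripper is mounted at the origin on a cart in front of the work surface, level with it; the furniture and walls round the work are solid. World frame = base frame: x ahead of the robot, y to its left, z up, the work surface at z = 0. Lengths are in m, angles in rad, forces in N, time in s.
With the tool pointing down it reaches from about 0.425 to 0.925 m from the base axis. Payload 6.8 kg.
Tool frame: the origin (TCP) lies between the finger pads; the fingertips stand 11 mm ahead of it and the grasp point (between the pads) lies 8 mm behind it; z points along the fingers, y is the line along which they close (so a half turn about z gives the same grasp; the last joint's range is limited). The gripper opens to 85 mm and grips with 20 to 120 N. Pads are 22 mm wide; open, the fingers measure 114 mm over their backs; the gripper's body (76 mm by 85 mm) begins 54 mm behind the grasp point. The pads swing forward as they close: fully open they stand 13 mm farther back than shut.
Start: joints at [-1.295, 0.477, 0.022, 1.555, -0.011, 1.109, -0.083], TCP at [0.253, 0.626, 0.242] pointing down, gripper open.
Joint ranges: [-2.96, 2.96], [-0.34, 2.1], [-1.41, 1.46], [0.24, 2.44], [-1.37, 4.51], [0.17, 1.92], [-2.96, 2.96]. Speed limits (rad/s): [2.39, 2.39, 3.14, 3.14, 3.14, 3.14, 3.14].

INTERFACE

Orientations are given as a rotation vector (axis times angle).
In Python, from bench import r gives the robot as it stands.
- The arm moves only by the tool send_rows, never from a script. Its argument "deltas" is a list of rows, each an object of numbers: "dx", "dy", "dz": the shift along the world's x, y, z in mm; "rx", "ry", "rz": the turn, a rotation vector about the world's x, y, z in degrees. A call has 1 to 5 rows; each row is the pose to reach, as a shift and turn from the pose commanded when the call began; what a row does not reach only later rows make up. A row lasts 1/12 s, in which the tool goes at most 41.7 mm and 7.16 degrees, less where a joint would pass 70% of its speed; a pose out of reach is approached as far as the arm can. A call with a gripper value outside its range is refused whole. "jaw" is the finger opening in mm, from 0 to 85.4, set as the call begins (left out, the last holds). The fingers move at their own pace and stop on an object; "newtons" is the grip in N (left out, the last holds). Time passes only in rows, so rows that repeat a pose let the fingers close. It gives the time, the measured TCP pose, the force, the opening and the grip force at its end, in the units of the state.
- r.get_obs(): the state, without advancing time (a new reading comes with each control period).
- r.grab_frame(name): name is "side" or "top" or "wrist"; returns a dict with "frame" (400x640x3 uint8, blue, green, red), "z_map" (400x640 float32, m along the optical axis (not along the pixel's ray), 0 where there is no reading), "vertical_fov" (degrees; the focal length in pixels is half the picture's height over the tangent of half this angle, whatever the lens; pixels are square), "cx", "cy" (the principal point, pixels), "xyz" and "orientation" of the camera in the world. Camera axes: x right, y down, z forward; pixel columns grow to the right and rows downward; lengths in m; the calibration is good to about 2 mm. The wrist camera is an equidistant fisheye: a pixel r from the principal point sees the ray r / f radians off the axis. A picture is of the moment at which its call begins.
- r.hand_in(): hands the job in; it is judged then, once.
The state is a dict: "clock": time; "joints": joint angles; "qvel": joint speeds; "tau": joint torques, N m; "tcp_pos": TCP position; "orientation": TCP orientation; "contact_force": force on the tool from outside, world axes, zero at the start; "moment": the same for the moment, N m; "grip_width": finger opening in m; "gripper_force": force on a finger pad.
Only numpy, scipy, OpenCV 4.12 (cv2) and the standard library are available. Lean on these libraries where they do the work, as an engineer would, in place of code of your own. Each camera call takes 0.05 s, during which the arm holds its last target. There are 200 camera calls.

## Working session

There is one attempt and no reset: what is moved stays moved. The work goes in short steps, Python scripts to look and compute and a tool call to move; the robot and the scene stay as the last step left them, time stands still between calls to the robot, and variables do not carry over. Pictures are saved under pics/ and viewed, at most 10 in all, crops included, and the job is handed in when it is done.

Besides the shell and the picture viewer there is one more tool, called after "Request:" as name([rows], argument=value, ...), one row to a line, values as JSON. send_rows: Moves the arm, as the interface text tells. Its arguments: {"type":"object","properties":{"deltas":{"type":"array","items":{"type":"object","properties":{"dx":{"type":"number"},"dy":{"type":"number"},"dz":{"type":"number"},"rx":{"type":"number"},"ry":{"type":"number"},"rz":{"type":"number"}}}},"jaw":{"type":"number"},"newtons":{"type":"number"}},"required":["deltas"]}

```bash
mkdir -p pics
cat > h.py <<'E'
import numpy as np, cv2, pickle
from scipy.spatial.transform import Rotation as R
from bench import r
def grab(n):
    d=r.grab_frame(n); pickle.dump(d,open(f'{n}.pkl','wb')); return d
def load(n): return pickle.load(open(f'{n}.pkl','rb'))
def cloud(d):
    z=d['z_map']; H,W=z.shape; f=H/2/np.tan(np.radians(d['vertical_fov'])/2)
    v,u=np.mgrid[:H,:W]; x=(u-d['cx'])/f; y=(v-d['cy'])/f
    P=np.stack([x*z,y*z,z],-1)
    return P@R.from_rotvec(d['orientation']).as_matrix().T+np.array(d['xyz'])
E
python3 - <<'E'
from h import *
print(r.get_obs())
for n in('top','side'):
    d=grab(n); print(n,d['xyz'],d['orientation'],d['vertical_fov'],d['cx'],d['cy']); cv2.imwrite(f'pics/{n}0.png',d['frame'])
E
```

```text
{'clock': 0.0, 'joints': array([-1.29507189,  0.47778349,  0.02234834,  1.55644762, -0.01149024,
        1.10929667, -0.08309046]), 'qvel': array([-6.45656828e-04,  2.48621473e-04,  6.61763800e-06,  1.13776878e-03,
       -3.38209770e-04, -1.28408658e-03, -2.49176295e-05]), 'tau': array([ 2.06046457e-04, -5.96440351e+01,  1.60880573e+00, -2.81198806e+01,
        1.25790705e-02,  9.22766514e-03, -3.74962440e-06]), 'tcp_pos': array([0.25257359, 0.62535138, 0.24133862]), 'orientation': array([-5.99134608e-01, -3.08372817e+00,  2.82053185e-03]), 'contact_force': array([ 0.20221098,  0.10352927, -0.21437849]), 'moment': array([ 0.01834401, -0.02012814, -0.02853794]), 'gripper_force': 0.0, 'grip_width': 0.08564364057018285}
top [0.23314352 0.01174328 1.28201856] [-2.07965005  2.14260862 -0.23002802] 46.811942608093474 318.3803974943153 204.30421183044186
side [ 0.25856546 -1.22185606  0.87691365] [-2.1408304   0.20092107 -0.13980536] 42.15429145339618 319.8840422496902 200.39117273752436
```

View pics/top0.png

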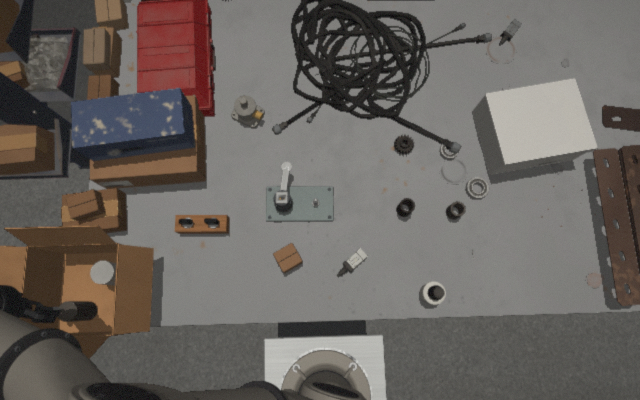

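View pics/side0.png

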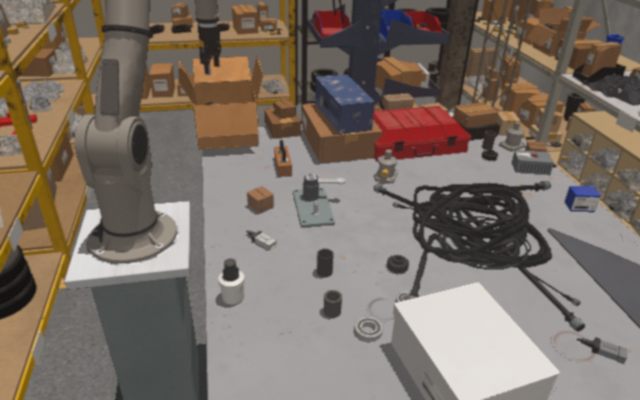

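The top view shows the stand at (300,203) with its post at (316,203), the lock at (283,200) and the keeper pointing up. The bushes are at (405,208) and (456,211), and the key block is at (201,224) with keys at about (186,223) and (212,223). The side view agrees with this layout. Next I'll measure heights from depth.

Run:
```python
from h import *
d=load('top'); P=cloud(d)
def box(n,u0,u1,v0,v1,zmin,zmax=1):
    Q=P[v0:v1,u0:u1].reshape(-1,3); Q=Q[(Q[:,2]>zmin)&(Q[:,2]<zmax)]
    print(n,len(Q),'med',np.median(Q,0).round(4),'mid',((Q.min(0)+Q.max(0))/2).round(4),'max',Q.max(0).round(4),'min',Q.min(0).round(4))
    if len(Q)>3: print('   rect',cv2.minAreaRect((Q[:,:2]*1000).astype(np.float32)))
print('table',P[260,200],P[240,480])
for n,a in dict(bushL=(390,420,193,223),bushR=(441,472,196,226)).items(): box(n,*a,.02)
for n,a in dict(bushL=(390,420,193,223),bushR=(441,472,196,226)).items(): box(n,*a,.04)
box('plate',260,340,180,226,.006,.02)
box('lock',268,298,188,215,.078); box('keeper',268,298,155,215,.06,.076); box('post',306,326,193,213,.03)
box('block',170,234,210,240,.03,.05)
box('keyL',170,200,210,240,.06); box('keyR',200,234,210,240,.06)
s=cv2.resize(d['frame'][205:245,165:240],None,fx=8,fy=8,interpolation=2)
cv2.imwrite('pics/c1.png',s)
```

```text
table [ 0.36221062  0.33465258 -0.00425813] [ 3.94196803e-01 -4.46517445e-01  2.30401638e-04]
bushL 188 med [ 0.4852 -0.2368  0.0551] mid [ 0.487  -0.2368  0.0427] max [ 0.5083 -0.2166  0.0653] min [ 0.4656 -0.257   0.0201]
   rect ((486.4822998046875, -237.39004516601562), (40.5743293762207, 41.249122619628906), 30.473844528198242)
bushR 184 med [ 0.4749 -0.376   0.046 ] mid [ 0.4746 -0.3769  0.0378] max [ 0.4946 -0.3558  0.0556] min [ 0.4546 -0.398   0.0201]
   rect ((474.53826904296875, -376.8423156738281), (42.07650375366211, 39.897891998291016), 87.59717559814453)
bushL 134 med [ 0.4862 -0.2372  0.0589] mid [ 0.487  -0.2368  0.0532] max [ 0.5083 -0.2166  0.0653] min [ 0.4656 -0.257   0.0411]
   rect ((486.43316650390625, -237.58816528320312), (40.19380187988281, 40.89877700805664), 32.6435546875)
bushR 119 med [ 0.475  -0.3784  0.0484] mid [ 0.4749 -0.377   0.0479] max [ 0.4946 -0.3561  0.0556] min [ 0.4553 -0.398   0.0401]
   rect ((474.91937255859375, -377.0382995605469), (41.85460662841797, 39.31880187988281), 89.65918731689453)
plate 1909 med [0.5061 0.0411 0.0113] mid [0.50
[... 836 characters left out ...]
5529785156), 88.32685852050781)
block 725 med [0.4536 0.3248 0.0413] mid [0.4584 0.3239 0.04  ] max [0.483  0.3942 0.05  ] min [0.4338 0.2536 0.0301]
   rect ((458.3183898925781, 324.177734375), (140.64793395996094, 47.09042739868164), 88.7412109375)
keyL 70 med [0.4578 0.3557 0.0755] mid [0.4585 0.3572 0.0724] max [0.4645 0.3733 0.0845] min [0.4526 0.3411 0.0602]
   rect ((458.3836364746094, 357.2393493652344), (32.14210510253906, 11.684491157531738), 89.07379150390625)
keyR 71 med [0.4555 0.2883 0.0798] mid [0.4559 0.2889 0.0731] max [0.4614 0.3062 0.0856] min [0.4503 0.2716 0.0605]
   rect ((455.9291687011719, 288.8569641113281), (34.48643112182617, 10.643448829650879), 87.56546020507812)
```

View pics/c1.png

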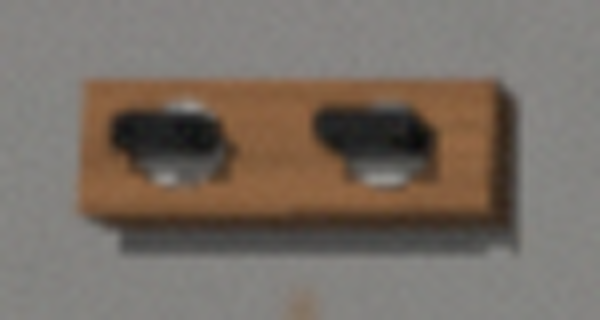

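Run:
```python
from h import *
for n in('top','side'):
    P=cloud(load(n)).reshape(-1,3)
    for t in np.linspace(0,1,7):
        c=np.array([.253,.626])*(1-t)+np.array([.458,.322])*t
        m=(np.hypot(*(P[:,:2]-c).T)<.12)&(P[:,2]<1); print(n,c.round(2),m.sum(),np.percentile(P[m,2],[50,99,100]).round(3) if m.any() else '')
P=cloud(load('top'))
for a in((170,200),(200,234)):
    Q=P[210:240,a[0]:a[1]].reshape(-1,3);Q=Q[Q[:,2]>.05]
    for y in np.unique((Q[:,1]/.004).round()): 
        q=Q[(Q[:,1]/.004).round()==y]; print(y*4,q[:,2].max().round(3),end='; ')
    print()
d=load('side'); cv2.imwrite('pics/c2.png',cv2.resize(d['frame'][135:235,240:360],None,fx=6,fy=6,interpolation=2))
```

```text
top [0.25 0.63] 6954 [0.066 0.405 0.428]
top [0.29 0.58] 6985 [0.109 0.405 0.428]
top [0.32 0.52] 8512 [0.108 0.404 0.641]
top [0.36 0.47] 7343 [0.076 0.261 0.268]
top [0.39 0.42] 6942 [0.001 0.254 0.268]
top [0.42 0.37] 6156 [-0.     0.144  0.173]
top [0.46 0.32] 5630 [-0.001  0.08   0.086]
side [0.25 0.63] 2895 [0.252 0.491 0.496]
side [0.29 0.58] 3128 [0.173 0.491 0.496]
side [0.32 0.52] 4269 [0.128 0.488 0.496]
side [0.36 0.47] 3244 [0.05  0.249 0.271]
side [0.39 0.42] 2883 [0.028 0.24  0.271]
side [0.42 0.37] 2112 [0.004 0.153 0.173]
side [0.46 0.32] 1948 [0.003 0.083 0.088]
12.0 1.282; 340.0 0.072; 344.0 0.078; 348.0 0.083; 352.0 0.084; 356.0 0.085; 360.0 0.082; 364.0 0.083; 368.0 0.08; 372.0 0.076; 
12.0 1.282; 272.0 0.081; 276.0 0.081; 280.0 0.082; 284.0 0.085; 288.0 0.086; 292.0 0.085; 296.0 0.084; 300.0 0.085; 304.0 0.083; 308.0 0.065;
```

View pics/c2.png

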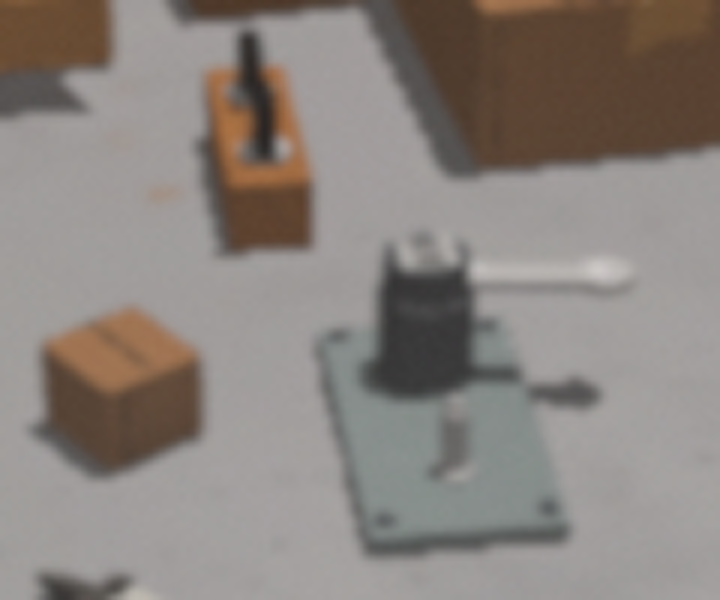

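The side crop shows the near key (262,120 in the crop) in the block and the keeper pointing along +x. The depth profiles show a flat top on the key at y≈0.289, so that one is rectangular. The one at y≈0.357 is round. The short bush is the right-hand one at (0.475,-0.377), with its top at about 50 mm. I'll rise over the carton wall first and then go.

Request:
send_rows([
  {"dz":40,"rz":-7},
  {"dz":80,"rz":-14},
  {"dx":28,"dy":-28,"dz":80,"rz":-21},
  {"dx":56,"dy":-56,"dz":80,"rz":-28},
  {"dx":84,"dy":-84,"dz":80,"rz":-35},
])

```text
$.deltas[0]: bad value
```

Request:
send_rows([
  {"dx":25,"dy":-33,"rz":-7},
  {"dx":50,"dy":-66,"rz":-14},
  {"dx":75,"dy":-99,"rz":-21},
  {"dx":95,"dy":-132,"rz":-28},
  {"dx":110,"dy":-165,"rz":-35},
])

```text
$.deltas[0]: bad value
```

Request:
send_rows([
  {"dx":5,"dy":-40},
  {"dx":5,"dy":-80,"dz":-20},
  {"dx":5,"dy":-90,"dz":-40},
  {"dx":5,"dy":-90,"dz":-50},
  {"dx":5,"dy":-90,"dz":-50},
])

```text
$.deltas[0]: bad value
```

Run:
```python
from h import *
o=r.get_obs(); print(o['clock'],o['tcp_pos'],o['orientation'],o['joints'])
d=grab('wrist'); print(d['xyz'],d['orientation'],d['vertical_fov'],d['cx'],d['cy']); cv2.imwrite('pics/w1.png',d['frame'])
```

```text
0.1 [0.25258397 0.6253961  0.24140508] [-5.99160540e-01 -3.08375615e+00  2.63766572e-03] [-1.29509771  0.47774062  0.02236549  1.55635912 -0.01147567  1.10930897
 -0.08312127]
[0.17479727 0.657834   0.37411337] [2.36529295 1.59530395 0.26632602] 65.70646984690485 315.14819699534075 198.04057334972273
```

View pics/w1.png

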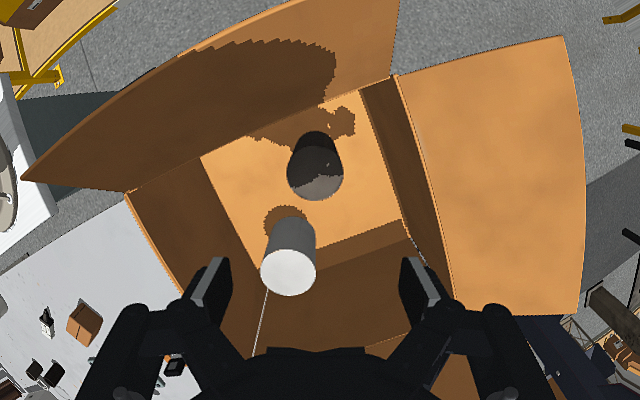

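The arm hadn't moved: the rows were refused, probably because each needs all six keys. The picture shows the tool still over the open carton. I'll resend with every key given.

Request:
send_rows([
  {"dx":0,"dy":0,"dz":40,"rx":0,"ry":0,"rz":-7},
  {"dx":0,"dy":0,"dz":80,"rx":0,"ry":0,"rz":-14},
  {"dx":28,"dy":-28,"dz":80,"rx":0,"ry":0,"rz":-21},
  {"dx":56,"dy":-56,"dz":80,"rx":0,"ry":0,"rz":-28},
  {"dx":84,"dy":-84,"dz":80,"rx":0,"ry":0,"rz":-35},
])

```text
clock: 0.57
tcp_pos: [0.3371, 0.5413, 0.3229]
orientation: [-1.504, -2.758, -0.002]
contact_force: [0.8, 0.3, -0.6]
grip_width: 0.0854
gripper_force: 0.0
```

Request:
send_rows([
  {"dx":25,"dy":-33,"dz":0,"rx":0,"ry":0,"rz":-7},
  {"dx":50,"dy":-66,"dz":0,"rx":0,"ry":0,"rz":-14},
  {"dx":75,"dy":-99,"dz":0,"rx":0,"ry":0,"rz":-21},
  {"dx":95,"dy":-132,"dz":0,"rx":0,"ry":0,"rz":-28},
  {"dx":110,"dy":-165,"dz":0,"rx":0,"ry":0,"rz":-35},
])

```text
clock: 0.98
tcp_pos: [0.4483, 0.3745, 0.3221]
orientation: [2.268, 2.173, -0.0]
contact_force: [1.1, 0.9, 0.6]
grip_width: 0.0852
gripper_force: 0.0
```

Run:
```python
from h import *
o=r.get_obs(); print(o['clock'],o['tcp_pos'],o['orientation'],o['joints'])
d=grab('wrist'); print(d['xyz'],R.from_rotvec(d['orientation']).as_matrix().round(3))
```

```text
0.9833 [0.4483088  0.37448253 0.32211916] [ 2.26759719e+00  2.17349489e+00 -4.58967746e-05] [-1.09684905  0.26709536  0.36595602  1.70065903 -0.10119995  1.19255293
 -0.74768232]
[0.45203414 0.45932242 0.45480738] [[ 0.999 -0.041 -0.013]
 [-0.043 -0.944 -0.326]
 [ 0.001  0.326 -0.945]]
```

```bash
cat >> h.py <<'E'
def wcloud(d):
    z=d['z_map']; H,W=z.shape; f=H/2/np.tan(np.radians(d['vertical_fov'])/2)
    v,u=np.mgrid[:H,:W]; x=u-d['cx']; y=v-d['cy']; rr=np.hypot(x,y)+1e-9; t=np.tan(rr/f)/rr
    P=np.stack([x*t*z,y*t*z,z],-1)
    return P@R.from_rotvec(d['orientation']).as_matrix().T+np.array(d['xyz'])
def reg(P,n,c,rad,z0,z1):
    Q=P.reshape(-1,3); Q=Q[(np.hypot(*(Q[:,:2]-c).T)<rad)&(Q[:,2]>z0)&(Q[:,2]<z1)]
    if len(Q)<4: print(n,'none'); return Q
    (cx,cy),(w,h),a=cv2.minAreaRect((Q[:,:2]*1000).astype(np.float32))
    print(n,len(Q),'rect c %.1f %.1f size %.1f %.1f ang %.1f'%(cx,cy,w,h,a),'med',(np.median(Q,0)*1000).round(1)); return Q
E
python3 - <<'E'
from h import *
d=load('wrist'); P=wcloud(d)
reg(P,'table',(.45,.22),.03,-.02,.02)
reg(P,'block top',(.457,.324),.085,.036,.0455)
reg(P,'sq top',(.456,.289),.03,.078,.09)
reg(P,'sq head',(.456,.289),.03,.06,.09)
reg(P,'round top',(.458,.357),.03,.06,.09)
cv2.imwrite('pics/w2.png',d['frame'])
E
```

```text
table 733 rect c 449.0 215.7 size 50.5 59.3 ang 77.4 med [448.8 216.4   0.5]
block top 2342 rect c 460.9 326.4 size 141.4 47.4 ang 89.1 med [460.4 332.   43.1]
sq top 216 rect c 460.9 292.1 size 34.4 10.8 ang 88.2 med [460.7 293.   82.6]
sq head 279 rect c 460.3 292.2 size 34.3 12.4 ang 87.1 med [460.4 295.9  82.3]
round top 267 rect c 462.6 362.7 size 33.0 11.8 ang 87.8 med [462.7 365.5  80.4]
```

View pics/w2.png

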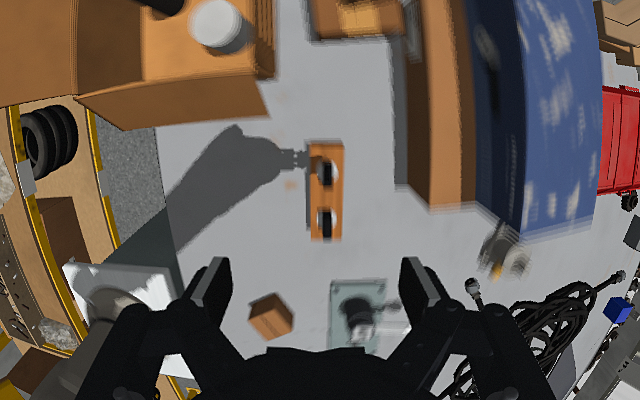

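Blurred because the arm was still moving, but it shows the two keys at (327,172) and (327,223) and the stand at (358,320). Now to a spot where the stand is in view, letting the arm settle.

Request:
send_rows([
  {"dx":8,"dy":-40,"dz":0,"rx":0,"ry":0,"rz":0},
  {"dx":16,"dy":-80,"dz":0,"rx":0,"ry":0,"rz":0},
  {"dx":24,"dy":-120,"dz":0,"rx":0,"ry":0,"rz":0},
  {"dx":32,"dy":-160,"dz":0,"rx":0,"ry":0,"rz":0},
  {"dx":40,"dy":-200,"dz":0,"rx":0,"ry":0,"rz":0},
])

```text
clock: 1.45
tcp_pos: [0.4865, 0.1752, 0.3222]
orientation: [-2.258, -2.184, 0.0]
contact_force: [0.1, -0.2, 0.2]
grip_width: 0.0853
gripper_force: 0.0
```

Request:
send_rows([
  {"dx":5,"dy":-30,"dz":0,"rx":0,"ry":0,"rz":0},
  {"dx":10,"dy":-50,"dz":0,"rx":0,"ry":0,"rz":0},
  {"dx":10,"dy":-50,"dz":0,"rx":0,"ry":0,"rz":0},
  {"dx":10,"dy":-50,"dz":0,"rx":0,"ry":0,"rz":0},
  {"dx":10,"dy":-50,"dz":0,"rx":0,"ry":0,"rz":0},
])

```text
clock: 1.87
tcp_pos: [0.4965, 0.128, 0.3221]
orientation: [-2.258, -2.184, -0.0]
contact_force: [-0.4, -0.1, -0.4]
grip_width: 0.0854
gripper_force: 0.0
```

Run:
```python
from h import *
o=r.get_obs(); print(o['clock'],o['tcp_pos'],o['orientation'],abs(o['qvel']).max())
d=grab('wrist'); P=wcloud(d); cv2.imwrite('pics/w3.png',cv2.resize(d['frame'][60:330,180:460],None,fx=2.1,fy=2.1,interpolation=2))
reg(P,'table',(.45,.22),.03,-.02,.02)
reg(P,'plate',(.507,.055),.12,.008,.016)
reg(P,'plugtop',(.514,.1),.04,.078,.09)
reg(P,'keeper',(.56,.1),.08,.06,.076)
reg(P,'post',(.51,.01),.03,.03,.06)
reg(P,'posttop',(.51,.01),.03,.05,.06)
reg(P,'block top',(.457,.324),.085,.036,.0455)
reg(P,'sq top',(.456,.289),.03,.078,.09)
```

```text
1.8667 [0.49646211 0.12799784 0.32214329] [-2.25782418e+00 -2.18368450e+00 -9.49601670e-06] 0.014927803981751319
table 1306 rect c 449.8 219.6 size 58.8 58.8 ang 41.8 med [450.2 219.9   0.7]
plate 5820 rect c 479.1 57.8 size 188.5 172.6 ang 88.8 med [509.8  49.3  13. ]
plugtop 841 rect c 515.8 102.5 size 42.1 43.0 ang 88.8 med [516.5 102.5  84.1]
keeper 1167 rect c 556.5 101.1 size 38.8 129.2 ang 81.6 med [571.   95.7  72.8]
post 107 rect c 513.5 14.4 size 13.8 10.2 ang 5.9 med [513.5  15.7  47.9]
posttop 36 rect c 514.4 13.8 size 7.9 8.8 ang 88.7 med [514.2  13.6  53.1]
block top 1819 rect c 460.6 301.5 size 91.5 47.2 ang 88.2 med [462.7 306.1  43.1]
sq top 276 rect c 460.6 290.8 size 33.9 12.2 ang 88.8 med [460.9 291.1  82.7]
```

View pics/w3.png

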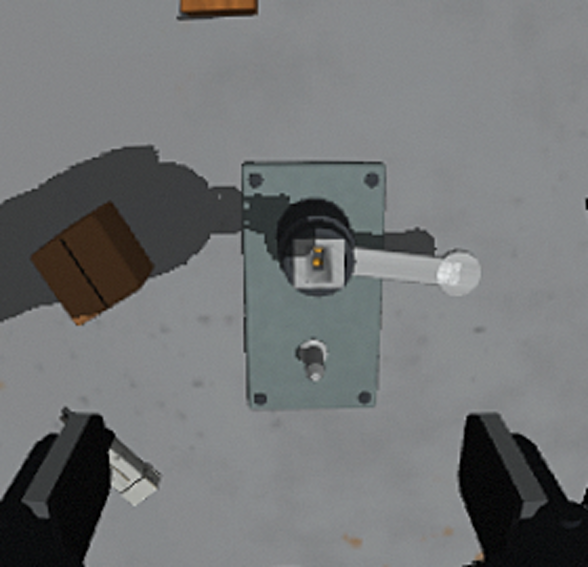

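The settled view shows the stand with the plug at (318,258 in the crop), the keeper end at (460,272) and the post top at (315,375). That gives post (514,14), lock (516,102.5) and square key (461,291), and the heights match. The wrist camera reads about 4 mm in x and 2.5 mm in y above the top camera. Next, the short bush.

Request:
send_rows([
  {"dx":-2,"dy":-41,"dz":0,"rx":0,"ry":0,"rz":0},
  {"dx":-4,"dy":-82,"dz":0,"rx":0,"ry":0,"rz":0},
  {"dx":-6,"dy":-123,"dz":0,"rx":0,"ry":0,"rz":0},
  {"dx":-8,"dy":-164,"dz":0,"rx":0,"ry":0,"rz":0},
  {"dx":-10,"dy":-205,"dz":0,"rx":0,"ry":0,"rz":0},
])

```text
clock: 2.33
tcp_pos: [0.4866, -0.0782, 0.3224]
orientation: [-2.256, -2.186, -0.001]
contact_force: [0.1, -0.9, -0.8]
grip_width: 0.0858
gripper_force: 0.0
```

Request:
send_rows([
  {"dx":-2,"dy":-37,"dz":-15,"rx":0,"ry":0,"rz":0},
  {"dx":-4,"dy":-74,"dz":-30,"rx":0,"ry":0,"rz":0},
  {"dx":-6,"dy":-111,"dz":-45,"rx":0,"ry":0,"rz":0},
  {"dx":-7,"dy":-148,"dz":-60,"rx":0,"ry":0,"rz":0},
  {"dx":-7,"dy":-185,"dz":-75,"rx":0,"ry":0,"rz":0},
])

```text
clock: 2.75
tcp_pos: [0.4804, -0.2631, 0.2464]
orientation: [-2.256, -2.186, -0.001]
contact_force: [0.8, 0.3, 0.5]
grip_width: 0.0852
gripper_force: 0.0
```

Request:
send_rows([
  {"dx":0,"dy":-30,"dz":-25,"rx":0,"ry":0,"rz":0},
  {"dx":0,"dy":-38,"dz":-45,"rx":0,"ry":0,"rz":0},
  {"dx":0,"dy":-38,"dz":-45,"rx":0,"ry":0,"rz":0},
  {"dx":0,"dy":-38,"dz":-45,"rx":0,"ry":0,"rz":0},
  {"dx":0,"dy":-38,"dz":-45,"rx":0,"ry":0,"rz":0},
])

```text
clock: 3.17
tcp_pos: [0.481, -0.2995, 0.2029]
orientation: [-2.257, -2.186, -0.001]
contact_force: [-1.3, -0.7, -0.1]
grip_width: 0.0853
gripper_force: 0.0
```

Run:
```python
from h import *
P=wcloud(load('wrist')); Q=P.reshape(-1,3); D=Q[:,:2]-[.5158,.1025]; rr=np.hypot(*D.T)
m=(rr>.04)&(rr<.11)&(Q[:,2]>.066)&(Q[:,2]<.078)&(D[:,0]>0); k=D[m]
l=cv2.fitLine((k*1000).astype(np.float32),cv2.DIST_HUBER,0,.01,.01).ravel(); print('keeper dir deg',np.degrees(np.arctan2(l[1],l[0])),l, 'max r',rr[m].max())
e=D[(rr>.075)&m]; print('end',e.mean(0)*1000)
m=(Q[:,2]>.009)&(Q[:,2]<.017)&(abs(Q[:,0]-.514)<.056)&(abs(Q[:,1]-.058)<.1); reg(Q[m],'plate',(.51,.05),.2,0,1)
o=r.get_obs(); print(o['clock'],o['tcp_pos'],o['orientation'],abs(o['qvel']).max(),o['joints'])
d=grab('wrist'); P=wcloud(d); cv2.imwrite('pics/w4.png',d['frame'])
reg(P,'table',(.43,-.34),.02,-.02,.02)
for z in (.02,.04,.045): reg(P,'bush',(.479,-.374),.04,z,.07)
reg(P,'tall',(.49,-.235),.04,.045,.07)
```

```text
keeper dir deg -8.931676 [  0.9878742   -0.15525657  71.80899    -10.66028   ] max r 0.10508737542392176
end [ 88.39435726 -13.09858358]
plate 5889 rect c 514.9 57.0 size 188.4 101.3 ang 88.6 med [510.1  49.3  13.1]
3.1667 [ 0.48101807 -0.29945765  0.20288062] [-2.25665283e+00 -2.18563041e+00 -1.19775490e-03] 0.021726532494777493 [-0.10976275  0.41262747  0.72279948  1.89565317 -0.33183999  0.95524998
  0.73422325]
table 856 rect c 430.1 -340.2 size 39.2 38.8 ang 12.3 med [ 430.1 -339.6    0.5]
bush 1320 rect c 478.3 -375.5 size 42.7 41.5 ang 86.6 med [ 478.3 -371.8   45.4]
bush 809 rect c 478.6 -375.6 size 41.7 41.9 ang 51.4 med [ 478.4 -373.3   50.4]
bush 675 rect c 478.5 -375.4 size 41.8 41.6 ang 19.4 med [ 478.4 -373.8   50.7]
tall 931 rect c 489.8 -236.4 size 41.0 41.6 ang 5.6 med [ 490.6 -238.8   62.7]
```

The bush is measured cleanly at (478.5,-375.5): top 50.5 mm, diameter 42 mm. The tall bush is at (490,-236). Stand centre is (515,57) at a yaw of -1.4°. Grasping now.

Request:
send_rows([
  {"dx":-1,"dy":-38,"dz":-20,"rx":0,"ry":0,"rz":0},
  {"dx":-2.5,"dy":-76,"dz":-40,"rx":0,"ry":0,"rz":0},
  {"dx":-2.5,"dy":-76,"dz":-80,"rx":0,"ry":0,"rz":0},
  {"dx":-2.5,"dy":-76,"dz":-120,"rx":0,"ry":0,"rz":0},
  {"dx":-2.5,"dy":-76,"dz":-150,"rx":0,"ry":0,"rz":0},
])

```text
clock: 3.63
tcp_pos: [0.4784, -0.3759, 0.0511]
orientation: [2.257, 2.184, 0.002]
contact_force: [0.1, 1.2, 0.9]
grip_width: 0.0855
gripper_force: 0.0
```

Request:
send_rows([
  {"dx":0,"dy":0,"dz":-20,"rx":0,"ry":0,"rz":0},
  {"dx":0,"dy":0,"dz":-33,"rx":0,"ry":0,"rz":0},
  {"dx":0,"dy":0,"dz":-33,"rx":0,"ry":0,"rz":0},
])

```text
clock: 3.88
tcp_pos: [0.4777, -0.3751, 0.018]
orientation: [-2.255, -2.184, -0.001]
contact_force: [-0.3, 0.5, 0.2]
grip_width: 0.0859
gripper_force: 0.0
```

Request:
send_rows([
  {"dx":0,"dy":0,"dz":0,"rx":0,"ry":0,"rz":0},
  {"dx":0,"dy":0,"dz":0,"rx":0,"ry":0,"rz":0},
  {"dx":0,"dy":0,"dz":0,"rx":0,"ry":0,"rz":0},
  {"dx":0,"dy":0,"dz":0,"rx":0,"ry":0,"rz":0},
  {"dx":0,"dy":0,"dz":0,"rx":0,"ry":0,"rz":0},
], jaw=30, newtons=60)

```text
clock: 4.3
tcp_pos: [0.4783, -0.3776, 0.0212]
orientation: [2.258, 2.181, 0.002]
contact_force: [0.1, 1.8, 7.9]
grip_width: 0.041
gripper_force: 59.7
```

Request:
send_rows([
  {"dx":0,"dy":0,"dz":0,"rx":0,"ry":0,"rz":0},
  {"dx":0,"dy":0,"dz":0,"rx":0,"ry":0,"rz":0},
  {"dx":0,"dy":0,"dz":0,"rx":0,"ry":0,"rz":0},
])

```text
clock: 4.55
tcp_pos: [0.4783, -0.3776, 0.0212]
orientation: [2.258, 2.181, 0.002]
contact_force: [-1.0, 0.3, 7.2]
grip_width: 0.0406
gripper_force: 59.7
```

Request:
send_rows([
  {"dx":0,"dy":0,"dz":30,"rx":0,"ry":0,"rz":0},
  {"dx":0,"dy":0,"dz":70,"rx":0,"ry":0,"rz":0},
  {"dx":0,"dy":0,"dz":105,"rx":0,"ry":0,"rz":0},
  {"dx":2,"dy":25,"dz":130,"rx":0,"ry":0,"rz":0},
  {"dx":6,"dy":60,"dz":130,"rx":0,"ry":0,"rz":0},
])

```text
clock: 4.97
tcp_pos: [0.4844, -0.3226, 0.1556]
orientation: [2.259, 2.167, 0.003]
contact_force: [1.7, 0.6, -2.5]
grip_width: 0.0409
gripper_force: 62.3
```

Request:
send_rows([
  {"dx":4,"dy":40,"dz":0,"rx":0,"ry":0,"rz":0},
  {"dx":8,"dy":80,"dz":0,"rx":0,"ry":0,"rz":0},
  {"dx":12,"dy":120,"dz":0,"rx":0,"ry":0,"rz":0},
  {"dx":16,"dy":160,"dz":0,"rx":0,"ry":0,"rz":0},
  {"dx":20,"dy":200,"dz":0,"rx":0,"ry":0,"rz":0},
])

```text
clock: 5.38
tcp_pos: [0.5028, -0.1151, 0.1498]
orientation: [-2.26, -2.182, -0.001]
contact_force: [0.8, 0.7, -3.3]
grip_width: 0.0406
gripper_force: 62.2
```

Request:
send_rows([
  {"dx":3,"dy":35,"dz":-10,"rx":0,"ry":0,"rz":0},
  {"dx":6,"dy":65,"dz":-20,"rx":0,"ry":0,"rz":0},
  {"dx":8,"dy":80,"dz":-30,"rx":0,"ry":0,"rz":0},
  {"dx":8,"dy":80,"dz":-30,"rx":0,"ry":0,"rz":0},
  {"dx":8,"dy":80,"dz":-30,"rx":0,"ry":0,"rz":0},
])

```text
clock: 5.8
tcp_pos: [0.5108, -0.0367, 0.119]
orientation: [-2.257, -2.184, 0.002]
contact_force: [-0.1, -0.9, -3.3]
grip_width: 0.0403
gripper_force: 62.2
```

Run:
```python
from h import *
o=r.get_obs(); print(o['clock'],o['tcp_pos'],o['orientation'],abs(o['qvel']).max(),o['grip_width'],o['contact_force'])
d=grab('wrist'); P=wcloud(d); cv2.imwrite('pics/w5.png',d['frame'])
c=o['tcp_pos'][:2]
for z in (.1,.12,.13): reg(P,'bush',c,.03,z,.19)
reg(P,'plugtop',(.514,.1),.04,.078,.09)
reg(P,'post',(.514,.013),.02,.03,.06)
```

```text
5.8 [ 0.51081221 -0.03666631  0.11901253] [-2.25739717e+00 -2.18429660e+00  1.50991980e-03] 0.04103168318354658 0.04034619493968519 [-0.06164011 -0.92868875 -3.27254816]
bush 15916 rect c 512.0 -34.5 size 56.8 42.5 ang 9.9 med [511.  -24.6 147.5]
bush 14022 rect c 512.0 -34.5 size 56.8 42.5 ang 9.9 med [511.  -24.7 148.3]
bush 12239 rect c 512.0 -34.5 size 56.8 42.5 ang 9.9 med [511.  -24.7 148.7]
plugtop 2277 rect c 515.9 91.5 size 23.5 43.6 ang 88.0 med [515.6  91.3  84.2]
post 379 rect c 513.9 12.2 size 14.3 13.1 ang 31.4 med [513.8  13.6  50.5]
```

View pics/w5.png

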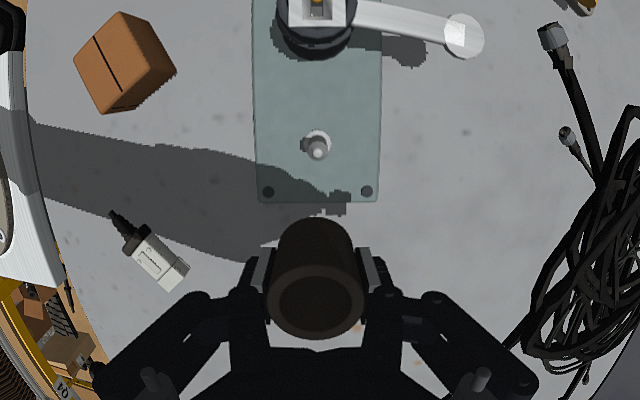

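The bush is gripped upright, with its rim at about (316,300). The post top is at (316,150) and the keeper end at (464,36). I'll get the bush axis from its rim.

Run:
```python
from h import *
from scipy.optimize import least_squares
d=load('wrist'); P=wcloud(d); Q=P[225:345,264:370].reshape(-1,3)
m=(Q[:,2]>.1455)&(Q[:,2]<.152); q=Q[m]; print(len(q), np.percentile(q[:,2],[5,50,95]))
reg(q,'rim',(.511,-.035),.06,0,1)
g=(Q[:,2]>.1)&(Q[:,2]<.145); q2=Q[g]; q2=q2[(q2[:,1]>-.03)]
f=lambda p:np.hypot(q2[:,0]-p[0],q2[:,1]-p[1])-.021
s=least_squares(f,[.511,-.035],loss='soft_l1',f_scale=.001).x; print('side fit',s,len(q2))
for a,b in((.1,.112),(.112,.125),(.125,.135),(.135,.145)):
    t=q2[(q2[:,2]>a)&(q2[:,2]<b)]; print(a,least_squares(lambda p:np.hypot(t[:,0]-p[0],t[:,1]-p[1])-.021,s,loss='soft_l1',f_scale=.001).x.round(4),len(t))
p=P.reshape(-1,3); t=p[(np.hypot(p[:,0]-.514,p[:,1]-.013)<.015)&(p[:,2]>.022)&(p[:,2]<.045)]
print('post',least_squares(lambda p:np.hypot(t[:,0]-p[0],t[:,1]-p[1])-.007,[.514,.012],loss='soft_l1',f_scale=.001).x.round(4),len(t))
```

```text
3822 [0.14634842 0.14857199 0.1496509 ]
rim 3822 rect c 511.8 -34.8 size 42.5 44.9 ang 83.6 med [511.7 -31.5 148.6]
side fit [ 0.51109215 -0.03521724] 3728
0.1 [ 0.5109 -0.0354] 343
0.112 [ 0.5111 -0.0352] 1148
0.125 [ 0.5111 -0.0352] 1037
0.135 [ 0.5112 -0.0352] 1200
post [0.5138 0.0113] 73
```

Request:
send_rows([
  {"dx":1.5,"dy":30,"dz":0,"rx":0,"ry":0,"rz":0},
  {"dx":2.7,"dy":47.4,"dz":-10,"rx":0,"ry":0,"rz":0},
  {"dx":2.7,"dy":47.4,"dz":-30,"rx":0,"ry":0,"rz":0},
  {"dx":2.7,"dy":47.4,"dz":-40,"rx":0,"ry":0,"rz":0},
  {"dx":2.7,"dy":47.4,"dz":-50,"rx":0,"ry":0,"rz":0},
])

```text
clock: 6.27
tcp_pos: [0.5134, 0.0093, 0.0682]
orientation: [-2.261, -2.181, 0.002]
contact_force: [0.9, -0.2, -3.1]
grip_width: 0.0407
gripper_force: 62.2
```

Request:
send_rows([
  {"dx":0,"dy":0,"dz":-5,"rx":0,"ry":0,"rz":0},
  {"dx":0,"dy":0,"dz":-10,"rx":0,"ry":0,"rz":0},
  {"dx":0,"dy":0,"dz":-10,"rx":0,"ry":0,"rz":0},
])

```text
clock: 6.52
tcp_pos: [0.5136, 0.0094, 0.0587]
orientation: [-2.261, -2.181, 0.002]
contact_force: [-0.1, 0.3, -2.7]
grip_width: 0.0407
gripper_force: 62.2
```

Threaded with no side force. Going down to seat it.

Request:
send_rows([
  {"dx":0,"dy":0,"dz":-10,"rx":0,"ry":0,"rz":0},
  {"dx":0,"dy":0,"dz":-20,"rx":0,"ry":0,"rz":0},
  {"dx":0,"dy":0,"dz":-24,"rx":0,"ry":0,"rz":0},
  {"dx":0,"dy":0,"dz":-26,"rx":0,"ry":0,"rz":0},
  {"dx":0,"dy":0,"dz":-27,"rx":0,"ry":0,"rz":0},
])

```text
clock: 6.93
tcp_pos: [0.5134, 0.0103, 0.033]
orientation: [-2.258, -2.18, 0.0]
contact_force: [-10.2, 2.0, 28.5]
grip_width: 0.0406
gripper_force: 65.3
```

Request:
send_rows([
  {"dx":0,"dy":0,"dz":-1,"rx":0,"ry":0,"rz":0},
])

```text
clock: 7.02
tcp_pos: [0.5134, 0.0103, 0.0329]
orientation: [-2.258, -2.18, -0.001]
contact_force: [-12.4, 2.2, 43.1]
grip_width: 0.0405
gripper_force: 66.7
```

Seated: TCP z is 33 mm with upward reaction. Easing off and releasing.

Request:
send_rows([
  {"dx":0,"dy":0,"dz":2,"rx":0,"ry":0,"rz":0},
  {"dx":0,"dy":0,"dz":2,"rx":0,"ry":0,"rz":0},
])

```text
clock: 7.18
tcp_pos: [0.5144, 0.0103, 0.0338]
orientation: [2.26, 2.182, 0.002]
contact_force: [-0.1, 0.3, -2.9]
grip_width: 0.0407
gripper_force: 62.2
```

Request:
send_rows([
  {"dx":0,"dy":0,"dz":0,"rx":0,"ry":0,"rz":0},
  {"dx":0,"dy":0,"dz":0,"rx":0,"ry":0,"rz":0},
  {"dx":0,"dy":0,"dz":0,"rx":0,"ry":0,"rz":0},
  {"dx":0,"dy":0,"dz":0,"rx":0,"ry":0,"rz":0},
  {"dx":0,"dy":0,"dz":0,"rx":0,"ry":0,"rz":0},
], jaw=75)

```text
clock: 7.6
tcp_pos: [0.514, 0.0103, 0.0332]
orientation: [2.26, 2.183, -0.0]
contact_force: [-0.2, 0.1, 0.1]
grip_width: 0.0749
gripper_force: 0.0
```

Request:
send_rows([
  {"dx":0,"dy":0,"dz":20,"rx":0,"ry":0,"rz":0},
  {"dx":0,"dy":0,"dz":55,"rx":0,"ry":0,"rz":0},
  {"dx":0,"dy":0,"dz":95,"rx":0,"ry":0,"rz":0},
  {"dx":0,"dy":0,"dz":130,"rx":0,"ry":0,"rz":0},
  {"dx":0,"dy":0,"dz":150,"rx":0,"ry":0,"rz":0},
])

```text
clock: 8.02
tcp_pos: [0.5153, 0.0099, 0.1867]
orientation: [2.259, 2.18, 0.005]
contact_force: [-0.2, 0.9, -0.2]
grip_width: 0.075
gripper_force: 0.0
```

Request:
send_rows([
  {"dx":0,"dy":35,"dz":20,"rx":0,"ry":0,"rz":0},
  {"dx":0,"dy":75,"dz":30,"rx":0,"ry":0,"rz":0},
  {"dx":-5,"dy":90,"dz":30,"rx":0,"ry":0,"rz":0},
  {"dx":-5,"dy":90,"dz":30,"rx":0,"ry":0,"rz":0},
  {"dx":-5,"dy":90,"dz":30,"rx":0,"ry":0,"rz":0},
])

```text
clock: 8.43
tcp_pos: [0.5086, 0.1013, 0.2132]
orientation: [-2.257, -2.185, 0.0]
contact_force: [-0.3, -0.7, -1.1]
grip_width: 0.0748
gripper_force: 0.0
```

Run:
```python
from h import *
o=r.get_obs(); print(o['clock'],o['tcp_pos'],o['orientation'],abs(o['qvel']).max(),o['grip_width'],o['contact_force'])
d=grab('wrist'); P=wcloud(d)
reg(P,'bush top',(.514,.012),.035,.045,.075)
reg(P,'plugtop',(.514,.1),.04,.078,.09)
reg(P,'sq top',(.461,.291),.03,.078,.09)
Q=P.reshape(-1,3); D=Q[:,:2]-[.516,.1025]; rr=np.hypot(*D.T)
m=(rr>.04)&(rr<.11)&(Q[:,2]>.066)&(Q[:,2]<.078)&(D[:,0]>0); k=D[m]
l=cv2.fitLine((k*1000).astype(np.float32),cv2.DIST_HUBER,0,.01,.01).ravel(); print('keeper deg',np.degrees(np.arctan2(l[1],l[0])))
vu=np.argwhere((np.hypot(*(P[...,:2]-[.516,.1025]).transpose(2,0,1))<.03)&(P[...,2]>.03)).mean(0).astype(int); print(vu)
v,u=vu; a=cv2.resize(d['frame'][max(v-50,0):v+50,max(u-60,0):u+60],None,fx=6,fy=6,interpolation=2)
cv2.imwrite('pics/w6.png',a)
```

```text
8.4333 [0.50857875 0.10128468 0.21321474] [-2.25663775e+00 -2.18540536e+00  1.58128771e-04] 0.036676897929281846 0.074787184770927 [-0.27073457 -0.7019222  -1.07388503]
bush top 1108 rect c 514.5 12.1 size 42.9 40.9 ang 80.6 med [514.2  15.   60.5]
plugtop 1619 rect c 516.5 101.6 size 43.1 43.2 ang 8.2 med [516.3 102.7  84.2]
sq top 15 rect c 459.6 274.5 size 1.2 8.6 ang 87.2 med [458.7 274.5  80. ]
keeper deg -8.758206
[331 339]
```

View pics/w6.png

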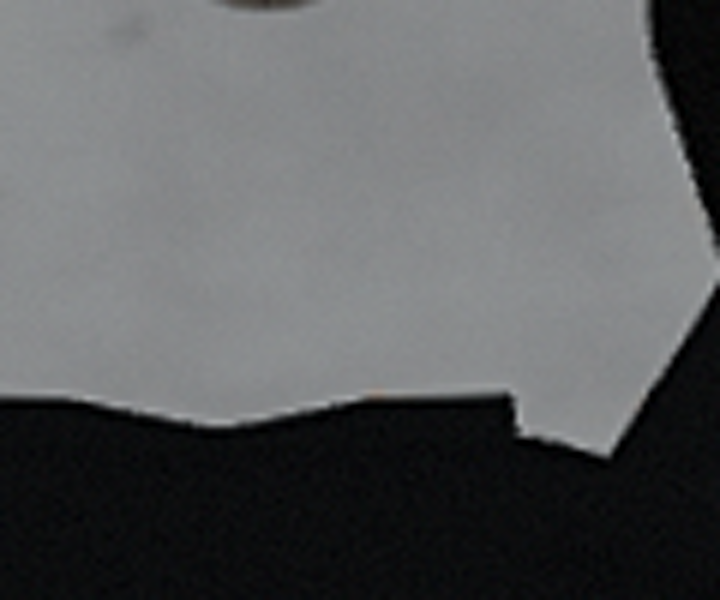

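The crop missed the plug, showing mostly gripper and table, but the numbers are clear. The bush top is at 60.5 mm and centred (514.5,12.1), so it is seated. The plug and keeper sit at -8.8° at rest. I'll get the keyway hole from depth.

Run:
```python
from h import *
d=load('wrist'); P=wcloud(d); Q=P.reshape(-1,3)
c=np.array([.5162,.1020])
m=(np.hypot(*(Q[:,:2]-c).T)<.018)&(Q[:,2]<.0815)&(Q[:,2]>.04); q=Q[m]
print(len(q)); reg(q,'hole',c,.03,0,1)
# mouth contour in image: plugtop mask hole
t=(np.hypot(*(P[...,:2]-c).transpose(2,0,1))<.024)&(abs(P[...,2]-.0842)<.0013)
cs,h=cv2.findContours(t.astype(np.uint8),cv2.RETR_CCOMP,cv2.CHAIN_APPROX_NONE)
for k,hh in zip(cs,h[0]):
    if hh[3]>=0 and len(k)>15:
        p=k[:,0]; print('mouth',len(k)); reg(np.array([P[v,u] for u,v in p]),'m',c,.05,0,1)
o=[x for x in cs if len(x)>60]
for k in o: reg(np.array([P[v,u] for u,v in k[:,0]]),'outer',c,.05,0,1)
```

```text
286
hole 286 rect c 515.5 100.5 size 23.8 24.0 ang 41.4 med [516.2  96.6  77.1]
mouth 20
m 20 rect c 524.6 89.6 size 7.9 4.5 ang 36.7 med [524.5  89.9  84.9]
mouth 17
m 17 rect c 531.0 100.4 size 5.6 4.2 ang 55.1 med [531.7 100.6  83.9]
mouth 92
m 92 rect c 516.8 103.5 size 25.4 17.9 ang 88.2 med [517.6 102.3  84.3]
outer 148 rect c 516.3 101.6 size 43.1 42.0 ang 89.8 med [516.3 103.6  83.8]
outer 92 rect c 516.8 103.5 size 25.4 17.9 ang 88.2 med [517.6 102.3  84.3]
```

The mouth is at about (516.5,102.5) with its long side along the stand's y (88°), so no extra turn is needed. Moving over the key and checking clearances there.

Request:
send_rows([
  {"dx":-10,"dy":40,"dz":0,"rx":0,"ry":0,"rz":0},
  {"dx":-20,"dy":80,"dz":0,"rx":0,"ry":0,"rz":0},
  {"dx":-30,"dy":120,"dz":0,"rx":0,"ry":0,"rz":0},
  {"dx":-40,"dy":160,"dz":0,"rx":0,"ry":0,"rz":0},
  {"dx":-48,"dy":190,"dz":-15,"rx":0,"ry":0,"rz":0},
])

```text
clock: 8.9
tcp_pos: [0.462, 0.2928, 0.2]
orientation: [-2.26, -2.182, -0.007]
contact_force: [0.5, 0.6, -0.1]
grip_width: 0.075
gripper_force: 0.0
```

Request:
send_rows([
  {"dx":0,"dy":0,"dz":-15,"rx":0,"ry":0,"rz":0},
  {"dx":0,"dy":0,"dz":-30,"rx":0,"ry":0,"rz":0},
  {"dx":0,"dy":0,"dz":-30,"rx":0,"ry":0,"rz":0},
  {"dx":0,"dy":0,"dz":-30,"rx":0,"ry":0,"rz":0},
])

```text
clock: 9.23
tcp_pos: [0.4613, 0.2882, 0.1677]
orientation: [2.262, 2.179, -0.004]
contact_force: [0.4, -0.8, 0.1]
grip_width: 0.0753
gripper_force: 0.0
```

Run:
```python
from h import *
o=r.get_obs(); print(o['clock'],o['tcp_pos'],o['orientation'],o['contact_force'],o['joints'])
Q=cloud(load('top')).reshape(-1,3)
for rad in(.09,.12,.15):
    m=(np.hypot(*(Q[:,:2]-[.46,.29]).T)<rad)&(Q[:,2]<.6); print(rad,np.percentile(Q[m,2],[90,99,100]).round(3))
d=grab('wrist'); P=wcloud(d)
q=reg(P,'sq top',(.461,.291),.025,.078,.09)
reg(P,'sq head',(.461,.291),.025,.06,.09)
reg(P,'round',(.462,.361),.025,.06,.09)
reg(P,'block',(.4605,.326),.085,.038,.046)
```

```text
9.2333 [0.46126956 0.28821429 0.16774306] [ 2.26218425  2.17865118 -0.00366685] [ 0.44220251 -0.76681294  0.08950565] [-1.19440681  0.41262228  0.66355294  1.97473486 -0.32893788  0.86426663
 -0.39189703]
0.09 [0.043 0.081 0.086]
0.12 [0.041 0.08  0.086]
0.15 [0.04  0.101 0.111]
sq top 652 rect c 460.2 291.5 size 33.6 11.5 ang 87.9 med [460.4 292.9  82.6]
sq head 748 rect c 460.4 291.8 size 34.3 11.9 ang 88.4 med [460.5 295.3  82.5]
round 785 rect c 462.2 361.5 size 33.7 12.4 ang 88.2 med [462.4 362.4  80.5]
block 6282 rect c 460.9 325.7 size 140.6 46.7 ang 88.1 med [461.6 331.2  43.1]
```

Key at (460.4,291.4), angle -1.9°, clear surroundings. Descending and grasping.

Request:
send_rows([
  {"dx":-0.8,"dy":3,"dz":-35,"rx":0,"ry":0,"rz":0},
  {"dx":-0.8,"dy":3,"dz":-70,"rx":0,"ry":0,"rz":0},
  {"dx":-0.8,"dy":3,"dz":-95,"rx":0,"ry":0,"rz":0},
  {"dx":-0.8,"dy":3,"dz":-105,"rx":0,"ry":0,"rz":0},
  {"dx":-0.8,"dy":3,"dz":-105,"rx":0,"ry":0,"rz":0},
])

```text
clock: 9.7
tcp_pos: [0.4599, 0.292, 0.0623]
orientation: [2.261, 2.181, -0.004]
contact_force: [-0.6, 0.5, 0.6]
grip_width: 0.0747
gripper_force: 0.0
```

Request:
send_rows([
  {"dx":0,"dy":0,"dz":0,"rx":0,"ry":0,"rz":0},
  {"dx":0,"dy":0,"dz":0,"rx":0,"ry":0,"rz":0},
  {"dx":0,"dy":0,"dz":0,"rx":0,"ry":0,"rz":0},
  {"dx":0,"dy":0,"dz":0,"rx":0,"ry":0,"rz":0},
  {"dx":0,"dy":0,"dz":0,"rx":0,"ry":0,"rz":0},
], jaw=4, newtons=90)

```text
clock: 10.12
tcp_pos: [0.4606, 0.2938, 0.0643]
orientation: [-2.26, -2.183, -0.003]
contact_force: [-1.0, -0.2, -0.1]
grip_width: 0.0144
gripper_force: 0.0
```

Request:
send_rows([
  {"dx":0,"dy":0,"dz":0,"rx":0,"ry":0,"rz":0},
  {"dx":0,"dy":0,"dz":0,"rx":0,"ry":0,"rz":0},
  {"dx":0,"dy":0,"dz":0,"rx":0,"ry":0,"rz":0},
  {"dx":0,"dy":0,"dz":0,"rx":0,"ry":0,"rz":0},
])

```text
clock: 10.45
tcp_pos: [0.4607, 0.2939, 0.0644]
orientation: [-2.259, -2.182, -0.003]
contact_force: [-0.9, 0.1, 7.2]
grip_width: 0.0106
gripper_force: 88.1
```

Request:
send_rows([
  {"dx":0,"dy":0,"dz":20,"rx":0,"ry":0,"rz":0},
  {"dx":0,"dy":0,"dz":50,"rx":0,"ry":0,"rz":0},
  {"dx":0,"dy":0,"dz":85,"rx":0,"ry":0,"rz":0},
  {"dx":0,"dy":0,"dz":110,"rx":0,"ry":0,"rz":0},
  {"dx":0,"dy":0,"dz":110,"rx":0,"ry":0,"rz":0},
])

```text
clock: 10.87
tcp_pos: [0.4629, 0.2947, 0.1784]
orientation: [2.26, 2.182, 0.014]
contact_force: [0.3, 0.7, -0.5]
grip_width: 0.0104
gripper_force: 89.1
```

Request:
send_rows([
  {"dx":11,"dy":-38,"dz":0,"rx":0,"ry":0,"rz":0},
  {"dx":22,"dy":-76,"dz":0,"rx":0,"ry":0,"rz":0},
  {"dx":33,"dy":-114,"dz":0,"rx":0,"ry":0,"rz":0},
  {"dx":42,"dy":-144,"dz":0,"rx":0,"ry":0,"rz":0},
  {"dx":42,"dy":-144,"dz":0,"rx":0,"ry":0,"rz":0},
])

```text
clock: 11.28
tcp_pos: [0.5034, 0.1416, 0.1737]
orientation: [2.269, 2.17, -0.001]
contact_force: [0.3, -0.1, -0.5]
grip_width: 0.0106
gripper_force: 89.1
```

Request:
send_rows([
  {"dx":0,"dy":0,"dz":0,"rx":0,"ry":0,"rz":0},
])

```text
clock: 11.37
tcp_pos: [0.5023, 0.1471, 0.1732]
orientation: [2.265, 2.177, -0.0]
contact_force: [1.0, 1.8, -1.0]
grip_width: 0.0102
gripper_force: 89.1
```

Run:
```python
from h import *
o=r.get_obs(); print(o['clock'],o['tcp_pos'],o['orientation'],o['contact_force'],o['grip_width'],o['gripper_force'])
d=grab('wrist'); P=wcloud(d); cv2.imwrite('pics/w7.png',d['frame'])
c=o['tcp_pos'][:2]
V,U=np.mgrid[:400,:640]
near=(abs(P[...,0]-c[0])<.012)&(abs(P[...,1]-c[1])<.03)
m=near&(abs(P[...,2]-o['tcp_pos'][2]-.018)<.004); reg(P[m],'headtop',c,.05,0,1)
m=near&(P[...,2]<o['tcp_pos'][2]-.012)&(P[...,2]>.1); reg(P[m],'below',c,.05,0,1); print(np.percentile(P[m][:,2],[1,50,99]) if m.any() else '')
reg(P,'plugtop',(.516,.102),.035,.082,.087)
reg(P,'rkey',(.462,.361),.025,.06,.09); reg(P,'bush',(.514,.012),.03,.055,.07)
```

```text
11.3667 [0.50232476 0.14708547 0.17322417] [ 2.26474182e+00  2.17723813e+00 -3.12558866e-04] [ 0.96055657  1.76653238 -0.9837297 ] 0.010211434741471615 89.10383820533752
headtop 1708 rect c 499.5 145.9 size 33.9 22.7 ang 76.0 med [502.6 151.4 191.5]
below 258 rect c 502.8 153.8 size 16.6 17.0 ang 43.7 med [503.2 155.6 155.2]
[0.11995707 0.1551683  0.16104833]
plugtop 389 rect c 528.4 110.7 size 13.6 37.3 ang 33.3 med [527.8 113.1  84.1]
rkey none
bush 166 rect c 502.9 1.6 size 10.9 26.8 ang 48.0 med [ 5.04e+02 -2.00e-01  6.24e+01]
```

View pics/w7.png

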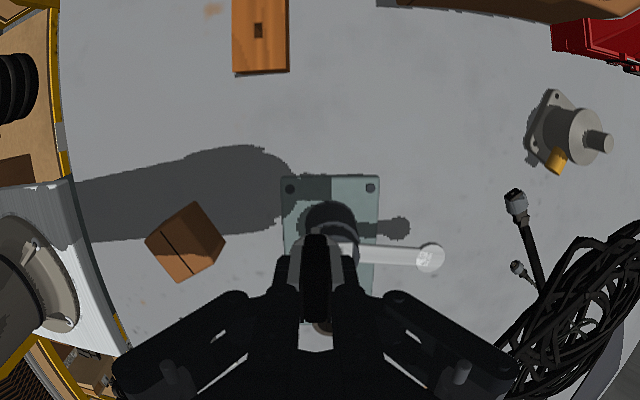

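The key hangs straight in the pads (head at 316,280), and the empty slot and the lock are visible. That was the last picture; from here numbers only. I'll get the head centre precisely.

Run:
```python
from h import *
P=wcloud(load('wrist')).reshape(-1,3)
for w in(.003,.0045):
    q=P[(abs(P[:,0]-.5026)<w)&(abs(P[:,1]-.147)<.04)&(P[:,2]>.188)&(P[:,2]<.195)]
    print(len(q),q.min(0),q.max(0)); reg(q,'h',(.5026,.147),.05,0,1)
# near vertical face of head (+y side)
q=P[(abs(P[:,0]-.5026)<.005)&(abs(P[:,1]-.164)<.01)&(P[:,2]>.158)&(P[:,2]<.186)]; print(len(q),np.median(q,0))
q=q[q[:,1]>.155]; 
for a in(.158,.168,.178): t=q[(q[:,2]>a)&(q[:,2]<a+.01)]; print(a,len(t),np.median(t,0).round(4) if len(t) else '')
o=r.get_obs();print(o['clock'],o['tcp_pos'],o['orientation'])
```

```text
791 [0.4996003  0.12811963 0.18808612] [0.50559471 0.16215586 0.19354186]
h 791 rect c 502.6 145.1 size 34.0 6.0 ang 89.9 med [502.6 148.  191.8]
1176 [0.49810069 0.12811963 0.18808612] [0.50708213 0.16222022 0.19354186]
h 1176 rect c 502.6 145.2 size 34.1 9.0 ang 89.9 med [502.6 148.1 191.7]
529 [0.50260112 0.16135198 0.17411418]
0.158 156 [0.5025 0.1614 0.1635]
0.168 183 [0.5026 0.1613 0.1735]
0.178 190 [0.503  0.1614 0.1819]
11.4167 [0.50195506 0.14909441 0.17309832] [-2.26086952e+00 -2.18044032e+00  5.59226116e-05]
```

Request:
send_rows([
  {"dx":5,"dy":-18,"dz":0,"rx":0,"ry":0,"rz":0},
  {"dx":10,"dy":-35,"dz":-8,"rx":0,"ry":0,"rz":0},
  {"dx":14,"dy":-46,"dz":-18,"rx":0,"ry":0,"rz":0},
  {"dx":14,"dy":-46,"dz":-25,"rx":0,"ry":0,"rz":0},
  {"dx":14,"dy":-46,"dz":-25,"rx":0,"ry":0,"rz":0},
])

```text
clock: 11.83
tcp_pos: [0.5149, 0.1045, 0.1468]
orientation: [-2.257, -2.183, 0.004]
contact_force: [-0.5, -1.1, -0.4]
grip_width: 0.0106
gripper_force: 89.1
```

Request:
send_rows([
  {"dx":0,"dy":0,"dz":0,"rx":0,"ry":0,"rz":0},
  {"dx":0,"dy":0,"dz":0,"rx":0,"ry":0,"rz":0},
  {"dx":0,"dy":0,"dz":0,"rx":0,"ry":0,"rz":0},
])

```text
clock: 12.08
tcp_pos: [0.5162, 0.1047, 0.1486]
orientation: [-2.257, -2.185, -0.001]
contact_force: [0.1, -0.5, -0.9]
grip_width: 0.0104
gripper_force: 89.1
```

```bash
cat > key.py <<'E'
from h import *
o=r.get_obs(); t=o['tcp_pos']; print(o['clock'],t,o['orientation'],o['contact_force'],o['moment'],o['joints'][6])
d=grab('wrist'); P=wcloud(d).reshape(-1,3)
q=P[(abs(P[:,0]-t[0]-.0003)<.0035)&(abs(P[:,1]-t[1])<.04)&(abs(P[:,2]-t[2]-.0185)<.003)]; reg(q,'head',t[:2],.05,0,1)
reg(P,'plug',(.516,.102),.035,.082,.087)
D=P[:,:2]-[.5163,.1023]; rr=np.hypot(*D.T)
k=D[(rr>.04)&(rr<.11)&(P[:,2]>.066)&(P[:,2]<.078)]
if len(k)>50:
    l=cv2.fitLine((k*1000).astype(np.float32),cv2.DIST_HUBER,0,.01,.01).ravel(); print('keeper deg',np.degrees(np.arctan2(l[1],l[0])),len(k))
E
python3 key.py
```

```text
12.0833 [0.51619046 0.1046788  0.14860236] [-2.25744979e+00 -2.18468207e+00 -1.07409926e-03] [ 0.0614314  -0.47443905 -0.90224993] [0.04009305 0.02493866 0.00204364] 0.002949611391852421
head 906 rect c 516.5 102.8 size 34.2 7.0 ang 89.9 med [516.4 105.2 167.2]
plug 1721 rect c 515.9 105.4 size 36.0 43.0 ang 89.3 med [516.6 108.1  84.4]
keeper deg -8.877597 2030
```

The head centre reads (516.5,102.8), right over the mouth. Lowering into the flare.

Request:
send_rows([
  {"dx":0,"dy":0,"dz":-6,"rx":0,"ry":0,"rz":0},
  {"dx":0,"dy":0,"dz":-12,"rx":0,"ry":0,"rz":0},
  {"dx":0,"dy":0,"dz":-16,"rx":0,"ry":0,"rz":0},
  {"dx":0,"dy":0,"dz":-20,"rx":0,"ry":0,"rz":0},
  {"dx":0,"dy":0,"dz":-22,"rx":0,"ry":0,"rz":0},
])

```text
clock: 12.55
tcp_pos: [0.5158, 0.1032, 0.1255]
orientation: [-2.26, -2.182, 0.002]
contact_force: [0.2, 0.2, -1.0]
grip_width: 0.0109
gripper_force: 89.1
```

Request:
send_rows([
  {"dx":0,"dy":0,"dz":-4,"rx":0,"ry":0,"rz":0},
  {"dx":0,"dy":0,"dz":-8,"rx":0,"ry":0,"rz":0},
  {"dx":0,"dy":0,"dz":-12,"rx":0,"ry":0,"rz":0},
  {"dx":0,"dy":0,"dz":-15,"rx":0,"ry":0,"rz":0},
  {"dx":0,"dy":0,"dz":-17,"rx":0,"ry":0,"rz":0},
])

```text
clock: 12.97
tcp_pos: [0.5165, 0.1034, 0.1092]
orientation: [2.26, 2.182, 0.001]
contact_force: [0.9, -0.5, 3.2]
grip_width: 0.011
gripper_force: 89.6
```

Request:
send_rows([
  {"dx":0,"dy":0,"dz":-1,"rx":0,"ry":0,"rz":0},
  {"dx":0,"dy":0,"dz":-1,"rx":0,"ry":0,"rz":0},
])

```text
clock: 13.13
tcp_pos: [0.5161, 0.1034, 0.108]
orientation: [2.26, 2.183, -0.0]
contact_force: [1.8, -0.3, -0.8]
grip_width: 0.0107
gripper_force: 88.8
```

Request:
send_rows([
  {"dx":0,"dy":0,"dz":-1,"rx":0,"ry":0,"rz":0},
  {"dx":0,"dy":0,"dz":-2,"rx":0,"ry":0,"rz":0},
  {"dx":0,"dy":0,"dz":-2,"rx":0,"ry":0,"rz":0},
])

```text
clock: 13.38
tcp_pos: [0.5161, 0.1034, 0.1064]
orientation: [-2.259, -2.182, -0.0]
contact_force: [0.1, 0.8, 2.1]
grip_width: 0.0107
gripper_force: 89.6
```

```bash
python3 key.py
```

```text
13.3833 [0.51608452 0.10342798 0.10640541] [-2.25939852e+00 -2.18228442e+00 -1.17047371e-04] [0.12638539 0.79056179 2.12801761] [ 0.16776542  0.0387579  -0.01012225] 0.055768563895084285
head 905 rect c 516.4 101.4 size 34.4 7.0 ang 90.0 med [516.3 104.3 124.9]
plug 1417 rect c 516.6 111.4 size 24.4 42.8 ang 87.4 med [516.7 115.1  84.2]
keeper deg -8.757767 2693
```

Request:
send_rows([
  {"dx":0,"dy":0,"dz":-1,"rx":0,"ry":0,"rz":0},
  {"dx":0,"dy":0,"dz":-1,"rx":0,"ry":0,"rz":0},
])

```text
clock: 13.6
tcp_pos: [0.5162, 0.1034, 0.1063]
orientation: [-2.259, -2.181, -0.001]
contact_force: [-5.1, 0.5, 15.5]
grip_width: 0.0106
gripper_force: 91.7
```

The key is hard down with 15 N reaction at the right height. Turning clockwise about the lock axis; the TCP sits 2 mm off it in +y, so I'm including a small arc shift.

Request:
send_rows([
  {"dx":0.2,"dy":0,"dz":0,"rx":0,"ry":0,"rz":-6},
  {"dx":0.4,"dy":0,"dz":0,"rx":0,"ry":0,"rz":-12},
  {"dx":0.6,"dy":-0.1,"dz":0,"rx":0,"ry":0,"rz":-18},
  {"dx":0.8,"dy":-0.2,"dz":0,"rx":0,"ry":0,"rz":-24},
  {"dx":1.0,"dy":-0.3,"dz":0,"rx":0,"ry":0,"rz":-30},
])

```text
clock: 14.02
tcp_pos: [0.5176, 0.1029, 0.1063]
orientation: [-2.751, -1.516, -0.002]
contact_force: [-2.3, -0.1, 11.3]
grip_width: 0.0104
gripper_force: 91.1
```

```bash
python3 key.py
```

```text
14.0167 [0.51762021 0.10292917 0.10633782] [-2.75117315e+00 -1.51579628e+00 -1.82576161e-03] [-2.2957809  -0.09078456 11.25247173] [-0.05476019  0.59804263 -0.03458766] -0.36099979379692665
head 646 rect c 517.9 104.2 size 30.3 7.0 ang 89.7 med [517.9 106.  124.8]
plug 1396 rect c 521.4 110.3 size 24.5 43.4 ang 58.5 med [525.1 114.6  84.1]
keeper deg -37.523376 2756
```

The keeper is following (-37.5°). Continuing.

Request:
send_rows([
  {"dx":0.2,"dy":-0.1,"dz":0,"rx":0,"ry":0,"rz":-6},
  {"dx":0.4,"dy":-0.2,"dz":0,"rx":0,"ry":0,"rz":-12},
  {"dx":0.5,"dy":-0.4,"dz":0,"rx":0,"ry":0,"rz":-18},
  {"dx":0.6,"dy":-0.6,"dz":0,"rx":0,"ry":0,"rz":-24},
  {"dx":0.7,"dy":-0.7,"dz":0,"rx":0,"ry":0,"rz":-30},
])

```text
clock: 14.48
tcp_pos: [0.5186, 0.1018, 0.1064]
orientation: [3.05, 0.752, 0.002]
contact_force: [-2.4, -1.3, 10.2]
grip_width: 0.0106
gripper_force: 90.9
```

Request:
send_rows([
  {"dx":0.1,"dy":-0.2,"dz":0,"rx":0,"ry":0,"rz":-6},
  {"dx":0.2,"dy":-0.4,"dz":0,"rx":0,"ry":0,"rz":-12},
  {"dx":0.2,"dy":-0.6,"dz":0,"rx":0,"ry":0,"rz":-16},
  {"dx":0.2,"dy":-0.7,"dz":0,"rx":0,"ry":0,"rz":-20},
  {"dx":0.2,"dy":-0.8,"dz":0,"rx":0,"ry":0,"rz":-23},
])

```text
clock: 14.9
tcp_pos: [0.5189, 0.1009, 0.1064]
orientation: [3.139, 0.131, 0.003]
contact_force: [-2.2, -1.1, 12.8]
grip_width: 0.0104
gripper_force: 91.0
```

```bash
python3 key.py
```

```text
14.9 [0.51888376 0.10090606 0.10635727] [3.13863470e+00 1.31378803e-01 2.54997346e-03] [-2.1620711  -1.11173231 12.7657791 ] [-0.22181409  0.3819957   0.07088879] -1.0792283073023519
head 290 rect c 519.2 101.5 size 7.0 11.0 ang 0.1 med [519.4 101.6 124.8]
plug 1357 rect c 526.0 102.6 size 24.4 42.9 ang 5.5 med [529.6 103.5  84.1]
keeper deg -84.44447 2902
```

Request:
send_rows([
  {"dx":0,"dy":-0.1,"dz":0,"rx":0,"ry":0,"rz":-4},
  {"dx":0,"dy":-0.2,"dz":0,"rx":0,"ry":0,"rz":-8},
  {"dx":0,"dy":-0.2,"dz":0,"rx":0,"ry":0,"rz":-10},
  {"dx":0,"dy":-0.2,"dz":0,"rx":0,"ry":0,"rz":-11},
  {"dx":0,"dy":-0.2,"dz":0,"rx":0,"ry":0,"rz":-11},
])

```text
clock: 15.37
tcp_pos: [0.5188, 0.1004, 0.1063]
orientation: [3.137, -0.166, 0.002]
contact_force: [-1.9, -2.3, 11.0]
grip_width: 0.0108
gripper_force: 91.2
```

```bash
python3 key.py
```

```text
15.3667 [0.51883149 0.10043582 0.10634392] [ 3.13659280e+00 -1.66030771e-01  2.45519725e-03] [-1.88155766 -2.32748155 11.03102118] [-0.39401128  0.44101797  0.15028725] -1.2277709450344245
head 289 rect c 519.1 101.1 size 11.1 7.0 ang 89.2 med [519.3 101.1 124.8]
plug 1361 rect c 525.8 100.8 size 43.1 24.2 ang 85.2 med [529.8 100.   84.1]
keeper deg 87.88073 2950
```

The keeper is at -92.1°, which is 83.3° of travel, the 1.45 rad stop. I'll add 3° to hold it firmly against the stop and do a last check.

Request:
send_rows([
  {"dx":0,"dy":0,"dz":0,"rx":0,"ry":0,"rz":-2},
  {"dx":0,"dy":0,"dz":0,"rx":0,"ry":0,"rz":-3},
  {"dx":0,"dy":0,"dz":0,"rx":0,"ry":0,"rz":-3},
  {"dx":0,"dy":0,"dz":0,"rx":0,"ry":0,"rz":-3},
])

```text
clock: 15.75
tcp_pos: [0.5189, 0.1003, 0.1063]
orientation: [3.131, -0.246, 0.003]
contact_force: [-0.8, -2.0, 12.3]
grip_width: 0.0107
gripper_force: 91.1
```

```bash
python3 key.py
python3 - <<'E'
from h import *
P=cloud(grab('top')).reshape(-1,3)
reg(P,'tall',(.486,-.237),.04,.045,.07); reg(P,'round',(.458,.357),.025,.06,.09); reg(P,'carton',(.38,.1),.07,.04,.06)
E
```

```text
15.75 [0.51886018 0.10028182 0.10634653] [ 3.13118250e+00 -2.46369518e-01  2.73500115e-03] [-0.82827763 -2.04466597 12.28313632] [-0.42467702  0.3530392   0.24768589] -1.2682313578690616
head 295 rect c 519.1 94.1 size 7.0 25.3 ang 0.0 med [519.3 100.7 124.7]
plug 1347 rect c 526.2 99.8 size 43.1 25.1 ang 79.9 med [529.7  99.1  84.1]
keeper deg 87.88367 3021
tall 127 rect c 486.6 -237.4 size 40.0 40.8 ang 28.2 med [ 486.1 -236.6   59.8]
round none
carton 500 rect c 357.5 89.3 size 58.8 60.6 ang 28.1 med [357.4  89.4  49. ]
```

The keeper didn't move while the torque rose to 0.25 Nm, so it is at the stop. The key is down and gripped. Handing in.

```bash
python3 -c "
from bench import r
print(r.hand_in())"
```

```text
the job is handed in; nothing more can be done
None
```

I handed the job in at about 15.8 s: the short bush is seated on the post, and the rectangular-headed key is fully home, turned to the stop and still gripped, with the keeper over the bush. I don't have the verdict, and I couldn't re-check the round-headed key at the end because it didn't show in the last top view.

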